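# Unstack the carver's blanks and set the bust on its plinth

### The arm

A 6-joint arm with a two-finger parallel gripper is mounted at the origin on the work surface. World frame = base frame: x ahead of the robot, y to its left, z up, the work surface at z = 0. Lengths are in m, angles in degrees, forces in N, time in s.
With the tool pointing down it reaches from about 0.4 to 0.825 m from the base axis. Payload 7 kg.
Tool frame: the origin (TCP) lies between the finger pads; the fingertips stand 19 mm ahead of it and the grasp point (between the pads) is the TCP (r.finger_overhang is the distance from the TCP to the fingertips, in m); z points along the fingers, y is the direction in which the jaws open and shut (so a half turn about z gives the same grasp; the last joint's range is limited). The gripper opens to 88 mm and grips with 3 to 60 N. Pads are 19 mm wide; open, the fingers measure 130 mm over their backs; the gripper's body (78 mm by 193 mm) begins 47 mm behind the grasp point.
Start: joints at [-50.988, 20.546, 0.682, 0, -70.136, -16.507], TCP at [0.258, -0.624, 0.246] pointing down, gripper open.
Joint ranges: [-176.03, 176.03], [-82.01, 121.73], [-58.28, 71.71], [-173.87, 95.51], [-174.79, -0.11], [-173.66, 173.66]. Speed limits (degrees/s): [136.94, 136.94, 172.46, 180, 180, 180].

### API

Orientations are given as [roll, pitch, yaw] about the fixed x, y, z axes, in that order (R = Rz(yaw) Ry(pitch) Rx(roll)).
In Python, from plant import r, optics gives the robot as it stands. The module is installed in compiled form; this text tells all that it offers.
- The arm moves only by the tool step_arm, never from a script. Its argument "increments" is a list of rows, each an object of numbers: "tx", "ty", "tz": the shift along the world's x, y, z in mm; "ax", "ay", "az": the turn, a rotation vector about the world's x, y, z in degrees; "claw": the gripper command: -1 is shut, 1 is fully open, values between are in proportion. In form: [{"tx": .., "ty": .., "tz": .., "ax": .., "ay": .., "az": .., "claw": ..}, ...]. A call has 1 to 12 rows; each row shifts and turns the commanded pose from where the row before left it; what a row does not reach is not made up. A row lasts 1/10 s, in which the tool goes at most 50 mm and 8.59 degrees, less where a joint would pass 70% of its speed; a pose out of reach is approached as far as the arm can. A call with a gripper value outside its range is refused whole. The fingers move at their own pace and stop on an object; "newtons" is the grip in N (left out, the last holds). Time passes only in rows, so rows that do not move let the fingers close. It gives the time, the measured TCP pose, the force and the opening at its end, in the units of the state.
- r.get_state(): the state, without advancing time (a new reading comes with each control period).
- optics.capture(name): name is "side" or "top"; returns a dict with "image" (400x640x3 uint8, blue, green, red), "depth" (400x640 float32, m along the optical axis (not along the pixel's ray), 0 where there is no reading), "fx", "fy", "cx", "cy" (pixels), "R" (3x3) and "t" (3): a world point X has camera coordinates R X + t. Camera axes: x right, y down, z forward; pixel columns grow to the right and rows downward; lengths in m; the calibration is good to about 2 mm. A picture is of the moment at which its call begins.
- r.close_job(): hands the job in, once; it reports no verdict.
The state is a dict: "time_s": time; "joints": joint angles; "qd": joint speeds; "joint_torque": joint torques, N m; "tcp_pos": TCP position; "eef_rot": TCP orientation; "contact_force": force on the tool from outside, world axes, zero at the start; "moment": the same for the moment, N m; "gripper_width": finger opening in m.
Only numpy, scipy, OpenCV 4.12 (cv2) and the standard library are available. Lean on these libraries where they do the work, as an engineer would, in place of code of your own. Each camera call takes 0.05 s, during which the arm holds its last target. There are 200 camera calls.

### The job

Take the stack on the carving bench apart and give each piece its own place: the small round blank lying flat in the small round dish, the large round blank flat in the large round dish, and the long board flat inside the long tray. Stand the square dark plinth in the middle of the steel turntable and the carved bust upright in the middle of the plinth. Never let the bust tip over.

Things in the scene. Friction and masses are not known exactly. Their poses are not given: they have to be found in the camera images.
- board: loose light-wood board, 190 (its x) x 62 (its y) x 30 mm thick, lying flat on the bench as the bottom of the stack; origin at the centre of its underside, z up. At the start the plinth and the large round blank stand on it side by side, 50 mm from its centre along its x, one towards each end (which is at which end varies). About 0.2 kg
- plinth: loose dark-wood square block, 56 x 56 x 50 mm high; origin at the centre of its underside, x and y square to its sides, z up. At the start it stands on the board with the small round blank on top of it. About 0.11 kg
- large_disc: loose mid-brown wooden round blank (cylinder, upright), 62 mm across, 36 mm high; origin at the centre of its underside, z up. At the start it lies on the board with the bust on top of it. About 0.06 kg
- small_disc: loose mid-brown wooden round blank (cylinder, upright), 40 mm across, 28 mm high; origin at the centre of its underside, z up. At the start it lies on the plinth. About 0.025 kg
- bust: loose small light-wood carved bust, 72 mm high: a shoulder block 34 mm deep (its x; face towards -x) x 46 mm wide (its y) x 30 mm high, above it a neck and a round head at most 34 mm wide; origin at the centre of its underside, z up. At the start it stands on the large round blank. Best gripped across the 46 mm of the shoulders. About 0.06 kg
- turntable: fixed dark steel modelling turntable, locked: a flat round top 124 mm across, 45 mm above the bench, on a foot; origin at the bottom centre, z up. Place of the plinth
- long_tray: fixed shallow open plywood tray for the board, 220 (its x) x 92 (its y) mm outside, 11 mm high, walls 5 mm, inside 210 x 82 mm, floor 5 mm above the bench; origin at the bottom centre, z up
- large_dish: fixed shallow round pale wooden dish for the large round blank, 92 mm across outside, 82 mm inside, 11 mm high, floor 5 mm above the bench; origin at the bottom centre, z up
- small_dish: fixed shallow round pale wooden dish for the small round blank, 70 mm across outside, 60 mm inside, 11 mm high, floor 5 mm above the bench; origin at the bottom centre, z up
Things that resemble listed ones, but are neither listed nor needed, are in the scene too. Leave any orange look-alike of the plinth alone. Leave any purple look-alike of the small_dish alone.

How it is judged:
By the outcome, as a careful person would: the job done as asked, in the order asked, and still so for the second after the job is handed in, with the robot touching nothing.
It also fails if it takes over 144 s, if anything falls off the work surface, if the arm or the gripper's body presses on something with over 40 N, if the wrist force passes 120 N, or if a joint passes its speed limit or range.

## Working session

There is one attempt and no reset: what is moved stays moved. The work goes in short steps, Python scripts to look and compute and a tool call to move; the robot and the scene stay as the last step left them, time stands still between calls to the robot, and variables do not carry over. Pictures are saved under pics/ and viewed, about 12 in all and at most 16, crops included, and the job is handed in when it is done.

Besides the shell and the picture viewer there is one more tool, called by a JSON object that holds its "api" and its "payload", one argument or row to a line. step_arm: Moves the arm, as the interface text tells. Its arguments: {"type":"object","properties":{"increments":{"type":"array","items":{"type":"object","properties":{"tx":{"type":"number"},"ty":{"type":"number"},"tz":{"type":"number"},"ax":{"type":"number"},"ay":{"type":"number"},"az":{"type":"number"},"claw":{"type":"number"}}}},"newtons":{"type":"number"}},"required":["increments"]}

```bash
mkdir -p pics; cat > h.py <<'E'
import numpy as np, cv2
from plant import r, optics
def cap(n,save=None):
    c=optics.capture(n)
    if save: cv2.imwrite('pics/'+save,c['image'])
    return c
def cloud(c):
    v,u=np.mgrid[0:400,0:640]; d=c['depth']
    P=np.stack([(u-c['cx'])/c['fx']*d,(v-c['cy'])/c['fy']*d,d],-1)
    W=(P-c['t'])@np.asarray(c['R']); W[d==0]=np.nan
    return W
def ray(c,u,v,z):
    R=np.asarray(c['R']);o=-R.T@c['t'];d=R.T@np.array([(u-c['cx'])/c['fx'],(v-c['cy'])/c['fy'],1]);return o+d*(z-o[2])/d[2]
E
python3 - <<'E'
from h import *
s=r.get_state();print(s)
for n in('top','side'):
    c=cap(n,n+'0.png');print(n,c['fx'],c['cx'],c['cy'],-np.asarray(c['R']).T@c['t'],np.round(c['R'],3).tolist())
    np.savez(n+'0.npz',**c)
E
```

```text
{'time_s': 0.0, 'joints': array([-5.09885166e+01,  2.05909193e+01,  6.31521105e-01, -2.09201575e-02,
       -7.01348814e+01, -1.65071554e+01]), 'qd': array([ 0.05445989,  0.02896129, -0.03882798, -0.03614838,  0.00832689,
       -0.0181654 ]), 'joint_torque': array([-5.29430527e-04, -5.82710767e+01,  2.93052489e+01,  6.99719936e+00,
        6.86201442e-03, -1.89696289e-04]), 'tcp_pos': array([ 0.2581568 , -0.6231684 ,  0.24460885]), 'eef_rot': array([ 1.79904018e+02, -7.93532341e-03, -1.57502790e+02]), 'contact_force': array([-0.48203717,  0.46756339,  0.88847871]), 'moment': array([-0.01957512,  0.0168915 , -0.00155002]), 'gripper_width': 0.08741223911783116}
top 518.1425686574955 323.7588079078666 197.60693807845632 [ 0.29231073 -0.05802259  1.19311668] [[-0.008, -1.0, 0.008], [-0.984, 0.006, -0.177], [0.177, -0.009, -0.984]]
side 413.79586860563245 321.7994321356013 198.87566216006581 [-0.04199856  0.66824328  0.61574135] [[-0.825, -0.565, -0.011], [-0.292, 0.441, -0.849], [0.485, -0.697, -0.529]]
```

View pics/top0.png

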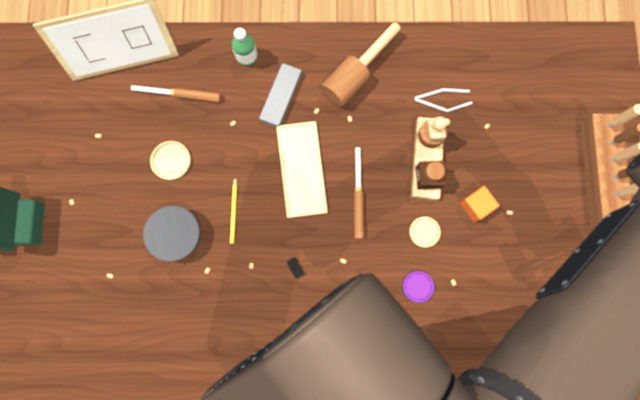

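View pics/side0.png

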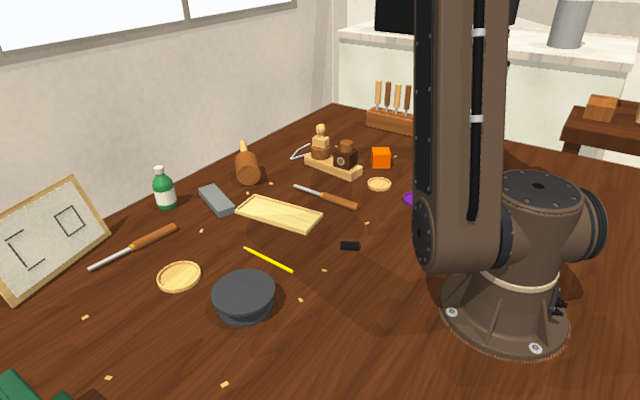

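Top view: the stack is at about (430,158), with the bust and large disc at the top end (433,130) and the plinth and small disc at (431,172). The tray is at (302,169), the large dish at (170,160), the small dish at (425,232) and the turntable at (172,234). The look-alikes to leave alone are the purple dish (418,286) and the orange cube (480,203). Next I measure these.

```bash
python3 - <<'E'
from h import *
c=dict(np.load('top0.npz'));W=cloud(c);Z=W[...,2]
print('table z',np.nanmedian(Z[60:120,200:220]))
hsv=cv2.cvtColor(c['image'],cv2.COLOR_BGR2HSV)
for n,(u0,v0,u1,v1) in dict(tray=(262,115,340,225),ldish=(140,130,200,190),sdish=(400,208,450,255),tt=(130,195,215,275)).items():
    m=np.zeros((400,640),np.uint8);sub=hsv[v0:v1,u0:u1]
    m[v0:v1,u0:u1]=((sub[...,1]<140)&(sub[...,2]>150)) if n!='tt' else (sub[...,1]<90)&(Z[v0:v1,u0:u1]>.035)
    cs,_=cv2.findContours(m,cv2.RETR_EXTERNAL,cv2.CHAIN_APPROX_NONE);k=max(cs,key=cv2.contourArea)
    z=.045 if n=='tt' else .011
    p=np.array([ray(c,u,v,z)[:2] for u,v in k[:,0]],np.float32)*1000
    print(n,cv2.minAreaRect(p),cv2.minEnclosingCircle(p), 'px',k[:,0].mean(0))
# stack slices
v0,v1,u0,u1=95,215,395,460
S=W[v0:v1,u0:u1].reshape(-1,3);H=hsv[v0:v1,u0:u1].reshape(-1,3)
for a,b in((.022,.036),(.06,.07),(.075,.085),(.1,.116),(.118,.15)):
    q=S[(S[:,2]>a)&(S[:,2]<b)]
    print(a,b,len(q))
    if len(q)>8:
        g=np.zeros((300,300),np.uint8)
        print(np.median(q,0),cv2.minAreaRect((q[:,:2]*1000).astype(np.float32)))
for f,(a,b,c_,d) in dict(stack=(90,215,385,505),side=(0,0,0,0)).items():
    if f=='stack': cv2.imwrite('pics/stack.png',cv2.resize(c['image'][a:b,c_:d],None,fx=5,fy=5,interpolation=cv2.INTER_CUBIC))
s=dict(np.load('side0.npz'))
A=cv2.resize(c['image'][100:200,400:460],None,fx=5,fy=5,interpolation=cv2.INTER_CUBIC);B=cv2.resize(s['image'][110:210,285:405],None,fx=4,fy=4,interpolation=cv2.INTER_CUBIC)
B=cv2.copyMakeBorder(B,0,100,0,0,cv2.BORDER_CONSTANT);cv2.imwrite('pics/stack.png',np.hstack([A,B]))
E
```

```text
table z 0.0003589014639806068
tray ((587.0836181640625, -1.5133132934570312), (254.49192810058594, 129.00169372558594), 6.827144622802734) ((587.3204956054688, 0.15369415283203125), 141.07977294921875) px [296.92580645 161.98064516]
ldish ((596.9678955078125, 291.6848449707031), (96.55995178222656, 96.4988784790039), 89.6988296508789) ((596.156005859375, 291.1180725097656), 50.583404541015625) px [169.72881356 159.98305085]
sdish ((424.0905456542969, -299.08563232421875), (73.62767028808594, 77.84100341796875), 43.46380615234375) ((423.6995849609375, -299.7742004394531), 39.168968200683594) px [424.40860215 231.70967742]
tt ((421.6195068359375, 271.7814636230469), (122.70989990234375, 120.286865234375), 89.63733673095703) ((421.75384521484375, 271.17437744140625), 62.3543586730957) px [171.02547771 232.93630573]
0.022 0.036 839
[ 0.59602502 -0.30068341  0.02949982] ((596.64013671875, -311.45477294921875), (62.95188522338867, 191.5561065673828), 83.88542175292969)
0.06 0.07 241
[ 0.62900135 -0.29950442  0.06544774] ((595.0426635742188, -311.14019775390625), (60.789794921875, 154.29290771484375), 83.4638442993164)
0.075 0.085 360
[ 0.54609647 -0.29861126  0.07953065] ((591.9682006835938, -307.4170837402344), (58.310150146484375, 145.7993621826172), 89.40401458740234)
0.1 0.116 291
[ 0.5463759  -0.30728576  0.10731412] ((584.1942138671875, -313.816650390625), (39.51792526245117, 117.2612533569336), 80.9123306274414)
0.118 0.15 187
[ 0.64374711 -0.31671816  0.13383958] ((645.9403686523438, -318.2930908203125), (29.386016845703125, 32.09696960449219), 43.8149299621582)
```

View pics/stack.png

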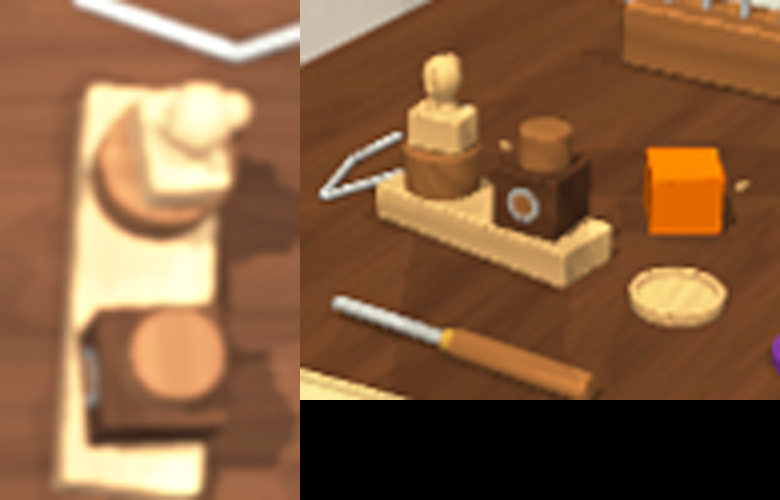

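The crop confirms it: bust on the large disc at the far end, small disc on the dark plinth at the near end. The orange block is the look-alike. Now the individual poses.

```bash
python3 - <<'E'
from h import *
c=dict(np.load('top0.npz'));W=cloud(c);Z=W[...,2]
hsv=cv2.cvtColor(c['image'],cv2.COLOR_BGR2HSV)
def rep(n,m,z):
    cs,_=cv2.findContours(m.astype(np.uint8),cv2.RETR_EXTERNAL,cv2.CHAIN_APPROX_NONE);k=max(cs,key=cv2.contourArea)
    p=np.array([ray(c,u,v,z)[:2] for u,v in k[:,0]],np.float32)*1000
    print(n,'rect',cv2.minAreaRect(p),'circ',cv2.minEnclosingCircle(p),'ell',cv2.fitEllipse(p))
def win(u0,v0,u1,v1):
    m=np.zeros((400,640),bool);m[v0:v1,u0:u1]=1;return m
st=win(395,95,460,215)
T=win(262,115,340,225)
rep('tray',T&(hsv[...,2]>215)&(hsv[...,1]<120),.011)
rep('trayZ',T&(Z>.0035)&(W[...,0]<.7),.008)
rep('sd',st&(Z>.1)&(W[...,0]<.6),.108)
rep('pl+sd',st&(Z>.074)&(W[...,0]<.59),.08)
rep('should',st&(Z>.09)&(Z<.103)&(W[...,0]>.6),.096)
rep('head',st&(Z>.115)&(W[...,0]>.6),.125)
rep('ld',st&(Z>.06)&(Z<.075)&(W[...,0]>.6),.066)
rep('board',st&(Z>.025)&(Z<.036),.03)
q=W[st&(Z>.088)&(Z<.1)&(W[...,0]>.6)];print('shoulder pts',len(q),cv2.minAreaRect((q[:,:2]*1000).astype(np.float32)),np.median(q[:,2]))
q=W[st&(Z>.078)&(Z<.084)&(W[...,0]<.59)];print('plinth pts',len(q),cv2.minAreaRect((q[:,:2]*1000).astype(np.float32)))
s=dict(np.load('side0.npz'));V=cloud(s);m=np.zeros((400,640),bool);m[110:210,285:370]=1
for n,a,b,x0,x1 in(('shoulder',.088,.1,.6,.7),('sh sides',.07,.094,.6,.7),('head',.105,.15,.6,.7),('plinth top',.078,.084,.5,.59),('plinth sides',.035,.076,.5,.59)):
    q=V[m&(V[...,2]>a)&(V[...,2]<b)&(V[...,0]>x0)&(V[...,0]<x1)];print(n,len(q),cv2.minAreaRect((q[:,:2]*1000).astype(np.float32)))
E
```

```text
tray rect ((575.3865356445312, -16.506324768066406), (223.67929077148438, 95.71246337890625), 6.8457722663879395) circ ((575.1875, -16.91552734375), 119.70848846435547) ell ((575.073486328125, -16.610017776489258), (105.55636596679688, 278.3832702636719), 96.65919494628906)
trayZ rect ((587.4336547851562, -0.43872833251953125), (253.3396453857422, 123.63040161132812), 8.038918495178223) circ ((587.995361328125, 1.4306602478027344), 138.76930236816406) ell ((589.25830078125, -8.659761428833008), (114.36547088623047, 291.63470458984375), 103.02229309082031)
sd rect ((545.7576293945312, -306.84173583984375), (38.68164825439453, 40.45558547973633), 26.229703903198242) circ ((545.0250244140625, -306.9171142578125), 20.79313087463379) ell ((545.2383422851562, -306.94342041015625), (37.814979553222656, 39.82391357421875), 42.599395751953125)
pl+sd rect ((546.822021484375, -306.27508544921875), (56.614463806152344, 57.44193649291992), 3.4143192768096924) circ ((546.39599609375, -307.5625), 38.86908721923828) ell ((547.060302734375, -306.7621765136719), (63.75596237182617, 64.9434585571289), 
[... 1274 characters left out ...]
703363868265
plinth pts 234 ((547.240966796875, -306.908447265625), (56.373321533203125, 56.095951080322266), 2.7900168895721436)
shoulder 81 ((645.6605224609375, -312.1658020019531), (47.14604949951172, 35.3881950378418), 11.64002799987793)
sh sides 117 ((637.505126953125, -304.9655456542969), (51.32808303833008, 28.328868865966797), 40.754791259765625)
head 92 ((647.42626953125, -315.4731140136719), (27.905202865600586, 32.86912536621094), 34.223289489746094)
plinth top 97 ((544.8723754882812, -304.6279602050781), (57.172393798828125, 56.91629409790039), 83.43872833251953)
plinth sides 294 ((533.4256591796875, -292.1961669921875), (77.16389465332031, 40.426395416259766), 47.58307647705078)
```

{"api": "step_arm", "payload": {
  "increments": [
    {"tx": 28.7,"ty": 31.6,"tz": -4,"az": -1.95,"claw": 0.6},
    {"tx": 28.7,"ty": 31.6,"tz": -4,"az": -1.95,"claw": 0.6},
    {"tx": 28.7,"ty": 31.6,"tz": -4,"az": -1.95,"claw": 0.6},
    {"tx": 28.7,"ty": 31.6,"tz": -4,"az": -1.95,"claw": 0.6},
    {"tx": 28.7,"ty": 31.6,"tz": -4,"az": -1.95,"claw": 0.6},
    {"tx": 28.7,"ty": 31.6,"tz": -4,"az": -1.95,"claw": 0.6},
    {"tx": 28.7,"ty": 31.6,"tz": -4,"az": -1.95,"claw": 0.6},
    {"tx": 28.7,"ty": 31.6,"tz": -4,"az": -1.95,"claw": 0.6},
    {"tx": 28.7,"ty": 31.6,"tz": -4,"az": -1.95,"claw": 0.6},
    {"tx": 28.7,"ty": 31.6,"tz": -4,"az": -1.95,"claw": 0.6},
    {},
    {}
  ]
}}

```text
$.increments[0]: bad value
```

{"api": "step_arm", "payload": {
  "increments": [
    {"tx": 28.7,"ty": 31.6,"tz": -4,"ax": 0,"ay": 0,"az": -1.95,"claw": 0.6},
    {"tx": 28.7,"ty": 31.6,"tz": -4,"ax": 0,"ay": 0,"az": -1.95,"claw": 0.6},
    {"tx": 28.7,"ty": 31.6,"tz": -4,"ax": 0,"ay": 0,"az": -1.95,"claw": 0.6},
    {"tx": 28.7,"ty": 31.6,"tz": -4,"ax": 0,"ay": 0,"az": -1.95,"claw": 0.6},
    {"tx": 28.7,"ty": 31.6,"tz": -4,"ax": 0,"ay": 0,"az": -1.95,"claw": 0.6},
    {"tx": 28.7,"ty": 31.6,"tz": -4,"ax": 0,"ay": 0,"az": -1.95,"claw": 0.6},
    {"tx": 28.7,"ty": 31.6,"tz": -4,"ax": 0,"ay": 0,"az": -1.95,"claw": 0.6},
    {"tx": 28.7,"ty": 31.6,"tz": -4,"ax": 0,"ay": 0,"az": -1.95,"claw": 0.6},
    {"tx": 28.7,"ty": 31.6,"tz": -4,"ax": 0,"ay": 0,"az": -1.95,"claw": 0.6},
    {"tx": 28.7,"ty": 31.6,"tz": -4,"ax": 0,"ay": 0,"az": -1.95,"claw": 0.6}
  ]
}}

```text
time_s: 1.1
tcp_pos: [0.5461, -0.306, 0.2052]
eef_rot: [180.0, -0.0, -177.1]
contact_force: [0.3, -0.8, 0.5]
gripper_width: 0.0699
```

{"api": "step_arm", "payload": {
  "newtons": 15,
  "increments": [
    {"tx": 0,"ty": -1,"tz": -35,"ax": 0,"ay": 0,"az": 0,"claw": 0.6},
    {"tx": 0,"ty": 0,"tz": -35,"ax": 0,"ay": 0,"az": 0,"claw": 0.6},
    {"tx": 0,"ty": 0,"tz": -20,"ax": 0,"ay": 0,"az": 0,"claw": 0.6},
    {"tx": 0,"ty": 0,"tz": -8,"ax": 0,"ay": 0,"az": 0,"claw": 0.6},
    {"tx": 0,"ty": 0,"tz": 0,"ax": 0,"ay": 0,"az": 0,"claw": -0.4},
    {"tx": 0,"ty": 0,"tz": 0,"ax": 0,"ay": 0,"az": 0,"claw": -0.4},
    {"tx": 0,"ty": 0,"tz": 0,"ax": 0,"ay": 0,"az": 0,"claw": -0.4},
    {"tx": 0,"ty": 0,"tz": 0,"ax": 0,"ay": 0,"az": 0,"claw": -0.4},
    {"tx": 0,"ty": 0,"tz": 0,"ax": 0,"ay": 0,"az": 0,"claw": -0.4},
    {"tx": 0,"ty": 0,"tz": 0,"ax": 0,"ay": 0,"az": 0,"claw": -0.4}
  ]
}}

```text
time_s: 2.1
tcp_pos: [0.5458, -0.3088, 0.1086]
eef_rot: [-180.0, 0.1, -177.0]
contact_force: [-0.5, 0.0, 6.0]
gripper_width: 0.0393
```

{"api": "step_arm", "payload": {
  "increments": [
    {"tx": 0,"ty": 0,"tz": 10,"ax": 0,"ay": 0,"az": 0,"claw": -0.4},
    {"tx": 0,"ty": 0,"tz": 30,"ax": 0,"ay": 0,"az": 0,"claw": -0.4},
    {"tx": -20,"ty": 0,"tz": 20,"ax": 0,"ay": 0,"az": 0,"claw": -0.4},
    {"tx": -40,"ty": 4,"tz": 0,"ax": 0,"ay": 0,"az": 0,"claw": -0.4},
    {"tx": -40,"ty": 4,"tz": 0,"ax": 0,"ay": 0,"az": 0,"claw": -0.4},
    {"tx": -22,"ty": 0,"tz": -20,"ax": 0,"ay": 0,"az": 0,"claw": -0.4},
    {"tx": 0,"ty": 0,"tz": -35,"ax": 0,"ay": 0,"az": 0,"claw": -0.4},
    {"tx": 0,"ty": 0,"tz": -35,"ax": 0,"ay": 0,"az": 0,"claw": -0.4},
    {"tx": 0,"ty": 0,"tz": -10,"ax": 0,"ay": 0,"az": 0,"claw": -0.4},
    {"tx": 0,"ty": 0,"tz": 0,"ax": 0,"ay": 0,"az": 0,"claw": -0.4}
  ]
}}

```text
time_s: 3.1
tcp_pos: [0.4226, -0.3004, 0.0668]
eef_rot: [180.0, -0.2, -177.0]
contact_force: [-0.8, 0.5, 0.3]
gripper_width: 0.0398
```

```bash
python3 - <<'E'
from h import *
c=cap('top');s=cap('side')
A=cv2.resize(c['image'][90:290,380:520],None,fx=2.8,fy=2.8,interpolation=cv2.INTER_CUBIC);B=cv2.resize(s['image'][100:250,290:440],None,fx=2.6,fy=2.6,interpolation=cv2.INTER_CUBIC)
B=cv2.copyMakeBorder(B,0,560-B.shape[0],0,0,cv2.BORDER_CONSTANT);cv2.imwrite('pics/p4.png',np.hstack([A,B]))
E
```

```text
(no output)
```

View pics/p4.png

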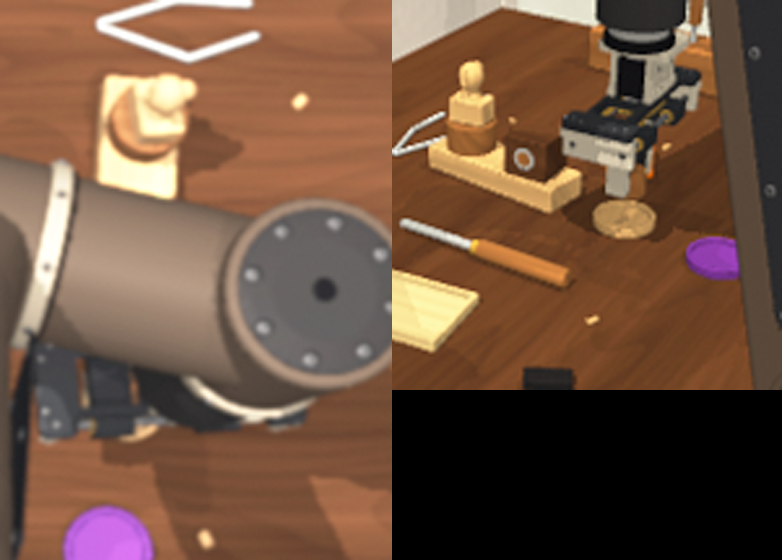

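Right crop: the disc is held just above the small dish (623,218), and the plinth is undisturbed. Lowering now.

{"api": "step_arm", "payload": {
  "increments": [
    {"tx": 1,"ty": 0,"tz": -20,"ax": 0,"ay": 0,"az": 0,"claw": -0.4},
    {"tx": 0,"ty": 0,"tz": -8,"ax": 0,"ay": 0,"az": 0,"claw": -0.4},
    {"tx": 0,"ty": 0,"tz": -5,"ax": 0,"ay": 0,"az": 0,"claw": -0.4},
    {"tx": 0,"ty": 0,"tz": 0,"ax": 0,"ay": 0,"az": 0,"claw": -0.4},
    {"tx": 0,"ty": 0,"tz": 0,"ax": 0,"ay": 0,"az": 0,"claw": -0.4}
  ]
}}

```text
time_s: 3.7
tcp_pos: [0.4248, -0.3007, 0.0352]
eef_rot: [-180.0, 0.0, -177.0]
contact_force: [0.9, 0.5, 0.6]
gripper_width: 0.0397
```

{"api": "step_arm", "payload": {
  "increments": [
    {"tx": 0,"ty": 0,"tz": -1.5,"ax": 0,"ay": 0,"az": 0,"claw": -0.4},
    {"tx": 0,"ty": 0,"tz": 0,"ax": 0,"ay": 0,"az": 0,"claw": 0.2},
    {"tx": 0,"ty": 0,"tz": 0,"ax": 0,"ay": 0,"az": 0,"claw": 0.2},
    {"tx": 0,"ty": 0,"tz": 0,"ax": 0,"ay": 0,"az": 0,"claw": 0.2},
    {"tx": 0,"ty": 0,"tz": 20,"ax": 0,"ay": 0,"az": 0,"claw": 0.2},
    {"tx": 0,"ty": 0,"tz": 40,"ax": 0,"ay": 0,"az": 0,"claw": 0.9},
    {"tx": 0,"ty": 0,"tz": 45,"ax": 0,"ay": 0,"az": 0,"claw": 0.9},
    {"tx": 42,"ty": -2,"tz": 0,"ax": 0,"ay": 0,"az": 0,"claw": 0.9},
    {"tx": 42,"ty": -2,"tz": 0,"ax": 0,"ay": 0,"az": 0,"claw": 0.9},
    {"tx": 39,"ty": -2,"tz": 0,"ax": 0,"ay": 0,"az": 0,"claw": 0.9},
    {"tx": 0,"ty": 0,"tz": 0,"ax": 0,"ay": 0,"az": 0,"claw": 0.9}
  ]
}}

```text
time_s: 4.8
tcp_pos: [0.5514, -0.3068, 0.1376]
eef_rot: [-179.9, 0.1, -176.9]
contact_force: [-0.8, 0.2, -1.0]
gripper_width: 0.083
```

{"api": "step_arm", "payload": {
  "newtons": 25,
  "increments": [
    {"tx": 0,"ty": 0,"tz": -30,"ax": 0,"ay": 0,"az": 0,"claw": 0.9},
    {"tx": 0,"ty": 0,"tz": -30,"ax": 0,"ay": 0,"az": 0,"claw": 0.9},
    {"tx": 0,"ty": 0,"tz": -15,"ax": 0,"ay": 0,"az": 0,"claw": 0.9},
    {"tx": 0,"ty": 0,"tz": 0,"ax": 0,"ay": 0,"az": 0,"claw": 0.9},
    {"tx": 0,"ty": 0,"tz": 0,"ax": 0,"ay": 0,"az": 0,"claw": 0.0},
    {"tx": 0,"ty": 0,"tz": 0,"ax": 0,"ay": 0,"az": 0,"claw": 0.0},
    {"tx": 0,"ty": 0,"tz": 0,"ax": 0,"ay": 0,"az": 0,"claw": 0.0},
    {"tx": 0,"ty": 0,"tz": 0,"ax": 0,"ay": 0,"az": 0,"claw": 0.0},
    {"tx": 0,"ty": 0,"tz": 0,"ax": 0,"ay": 0,"az": 0,"claw": 0.0}
  ]
}}

```text
time_s: 5.7
tcp_pos: [0.5478, -0.3067, 0.064]
eef_rot: [-180.0, 0.1, -177.0]
contact_force: [-0.9, 0.5, 4.4]
gripper_width: 0.0562
```

```bash
python3 - <<'E'
from h import *
s=r.get_state();print(s['tcp_pos'],s['contact_force'],s['gripper_width'],s['joints'])
E
```

```text
[ 0.54777506 -0.30666738  0.06404471] [-0.94673794  0.46349247  4.37597355] 0.0562415120612986 [-1.14486272e+01  2.56147393e+01 -1.77303197e+01  8.39252993e-03
 -4.65752699e+01 -7.55430427e+01]
```

{"api": "step_arm", "payload": {
  "increments": [
    {"tx": 0,"ty": 0,"tz": 15,"ax": 0,"ay": 0,"az": 0,"claw": 0.0},
    {"tx": 0,"ty": 0,"tz": 35,"ax": 0,"ay": 0,"az": 0,"claw": 0.0},
    {"tx": 0,"ty": 10,"tz": 35,"ax": 0,"ay": 0,"az": 0,"claw": 0.0},
    {"tx": -9,"ty": 30,"tz": 25,"ax": 0,"ay": 0,"az": 0,"claw": 0.0},
    {"tx": -9,"ty": 42,"tz": 0,"ax": 0,"ay": 0,"az": 0,"claw": 0.0},
    {"tx": -9,"ty": 42,"tz": 0,"ax": 0,"ay": 0,"az": 0,"claw": 0.0},
    {"tx": -9,"ty": 42,"tz": 0,"ax": 0,"ay": 0,"az": 0,"claw": 0.0},
    {"tx": -9,"ty": 42,"tz": 0,"ax": 0,"ay": 0,"az": 0,"claw": 0.0},
    {"tx": -9,"ty": 42,"tz": 0,"ax": 0,"ay": 0,"az": 0,"claw": 0.0},
    {"tx": -9,"ty": 42,"tz": 0,"ax": 0,"ay": 0,"az": 0,"claw": 0.0},
    {"tx": -9,"ty": 42,"tz": 0,"ax": 0,"ay": 0,"az": 0,"claw": 0.0},
    {"tx": -9,"ty": 42,"tz": 0,"ax": 0,"ay": 0,"az": 0,"claw": 0.0}
  ]
}}

```text
time_s: 6.9
tcp_pos: [0.4656, 0.071, 0.1734]
eef_rot: [180.0, 0.0, -177.0]
contact_force: [0.9, -0.4, -0.9]
gripper_width: 0.0559
```

{"api": "step_arm", "payload": {
  "increments": [
    {"tx": -9,"ty": 42,"tz": 0,"ax": 0,"ay": 0,"az": 0,"claw": 0.0},
    {"tx": -9,"ty": 42,"tz": 0,"ax": 0,"ay": 0,"az": 0,"claw": 0.0},
    {"tx": -9,"ty": 42,"tz": 0,"ax": 0,"ay": 0,"az": 0,"claw": 0.0},
    {"tx": -9,"ty": 40,"tz": 0,"ax": 0,"ay": 0,"az": 0,"claw": 0.0},
    {"tx": -8,"ty": 25,"tz": -10,"ax": 0,"ay": 0,"az": 0,"claw": 0.0},
    {"tx": 0,"ty": 10,"tz": -25,"ax": 0,"ay": 0,"az": 0,"claw": 0.0},
    {"tx": 0,"ty": 0,"tz": -30,"ax": 0,"ay": 0,"az": 0,"claw": 0.0},
    {"tx": 0,"ty": 0,"tz": -15,"ax": 0,"ay": 0,"az": 0,"claw": 0.0},
    {"tx": 0,"ty": 0,"tz": -6,"ax": 0,"ay": 0,"az": 0,"claw": 0.0},
    {"tx": 0,"ty": 0,"tz": 0,"ax": 0,"ay": 0,"az": 0,"claw": 0.0}
  ]
}}

```text
time_s: 7.9
tcp_pos: [0.4221, 0.2701, 0.0866]
eef_rot: [-179.9, -0.0, -177.0]
contact_force: [0.4, 0.3, -0.6]
gripper_width: 0.0561
```

```bash
python3 - <<'E'
from h import *
c=cap('top');s=cap('side');np.savez('top1.npz',**c)
print(r.get_state()['tcp_pos'])
A=cv2.resize(c['image'][190:290,120:260],None,fx=3,fy=3,interpolation=cv2.INTER_CUBIC);B=cv2.resize(s['image'][200:350,180:310],None,fx=2.6,fy=2.6,interpolation=cv2.INTER_CUBIC)
A=cv2.copyMakeBorder(A,0,B.shape[0]-A.shape[0],0,0,cv2.BORDER_CONSTANT);cv2.imwrite('pics/p5.png',np.hstack([A,B]))
E
```

```text
[0.42278767 0.27076636 0.08787836]
```

View pics/p5.png

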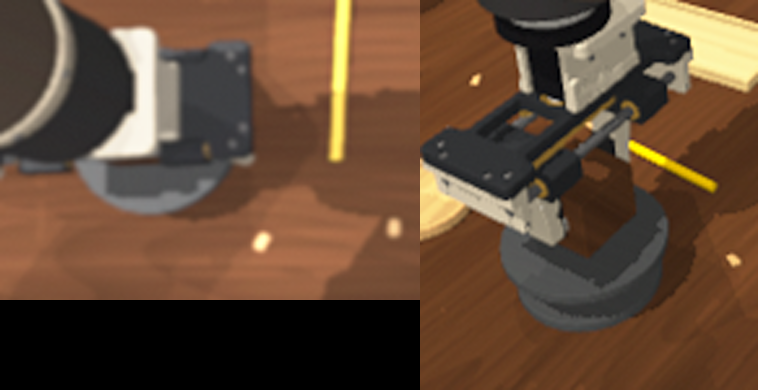

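The plinth is held a few millimetres over the turntable and looks centred. Lowering about 7 mm.

{"api": "step_arm", "payload": {
  "increments": [
    {"tx": 0,"ty": 0,"tz": -4,"ax": 0,"ay": 0,"az": 0,"claw": 0.0},
    {"tx": 0,"ty": 0,"tz": -3,"ax": 0,"ay": 0,"az": 0,"claw": 0.0},
    {"tx": 0,"ty": 0,"tz": 0,"ax": 0,"ay": 0,"az": 0,"claw": 0.0},
    {"tx": 0,"ty": 0,"tz": 0,"ax": 0,"ay": 0,"az": 0,"claw": 0.0}
  ]
}}

```text
time_s: 8.4
tcp_pos: [0.4224, 0.2704, 0.0802]
eef_rot: [180.0, 0.0, -177.0]
contact_force: [0.0, -0.0, -1.4]
gripper_width: 0.056
```

{"api": "step_arm", "payload": {
  "increments": [
    {"tx": 0,"ty": 0,"tz": -1,"ax": 0,"ay": 0,"az": 0,"claw": 0.0},
    {"tx": 0,"ty": 0,"tz": 0,"ax": 0,"ay": 0,"az": 0,"claw": 0.6},
    {"tx": 0,"ty": 0,"tz": 0,"ax": 0,"ay": 0,"az": 0,"claw": 0.6},
    {"tx": 0,"ty": 0,"tz": 0,"ax": 0,"ay": 0,"az": 0,"claw": 0.6},
    {"tx": 0,"ty": 0,"tz": 20,"ax": 0,"ay": 0,"az": 0,"claw": 0.6},
    {"tx": 0,"ty": 0,"tz": 45,"ax": 0,"ay": 0,"az": 0,"claw": 0.6},
    {"tx": 0,"ty": 0,"tz": 45,"ax": 0,"ay": 0,"az": 0,"claw": 0.6},
    {"tx": 0,"ty": 0,"tz": 30,"ax": 0,"ay": 0,"az": 0,"claw": 0.6},
    {"tx": 14,"ty": -37,"tz": 0,"ax": 0,"ay": 0,"az": 6,"claw": 0.4},
    {"tx": 14,"ty": -37,"tz": 0,"ax": 0,"ay": 0,"az": 6,"claw": 0.4},
    {"tx": 14,"ty": -37,"tz": 0,"ax": 0,"ay": 0,"az": 6,"claw": 0.4},
    {"tx": 14,"ty": -37,"tz": 0,"ax": 0,"ay": 0,"az": 6,"claw": 0.4}
  ]
}}

```text
time_s: 9.6
tcp_pos: [0.4786, 0.1211, 0.2194]
eef_rot: [180.0, 0.0, -152.7]
contact_force: [0.9, 0.5, 0.1]
gripper_width: 0.0612
```

{"api": "step_arm", "payload": {
  "increments": [
    {"tx": 14,"ty": -37,"tz": 0,"ax": 0,"ay": 0,"az": 6,"claw": 0.4},
    {"tx": 14,"ty": -37,"tz": 0,"ax": 0,"ay": 0,"az": 6,"claw": 0.4},
    {"tx": 14,"ty": -37,"tz": 0,"ax": 0,"ay": 0,"az": 6,"claw": 0.4},
    {"tx": 14,"ty": -37,"tz": 0,"ax": 0,"ay": 0,"az": 6,"claw": 0.4},
    {"tx": 14,"ty": -37,"tz": 0,"ax": 0,"ay": 0,"az": 6,"claw": 0.4},
    {"tx": 14,"ty": -37,"tz": 0,"ax": 0,"ay": 0,"az": 6,"claw": 0.4},
    {"tx": 14,"ty": -37,"tz": 0,"ax": 0,"ay": 0,"az": 6,"claw": 0.4},
    {"tx": 14,"ty": -37,"tz": 0,"ax": 0,"ay": 0,"az": 6,"claw": 0.4},
    {"tx": 14,"ty": -37,"tz": 0,"ax": 0,"ay": 0,"az": 6,"claw": 0.4},
    {"tx": 14,"ty": -37,"tz": 0,"ax": 0,"ay": 0,"az": 6,"claw": 0.4},
    {"tx": 0,"ty": 0,"tz": 0,"ax": 0,"ay": 0,"az": 3,"claw": 0.4},
    {"tx": 0,"ty": 0,"tz": 0,"ax": 0,"ay": 0,"az": 0,"claw": 0.4}
  ]
}}

```text
time_s: 10.8
tcp_pos: [0.6181, -0.2487, 0.2181]
eef_rot: [179.9, 0.0, -90.1]
contact_force: [-1.2, 0.0, 0.3]
gripper_width: 0.0615
```

```bash
python3 - <<'E'
from h import *
c=cap('top');np.savez('top2.npz',**c)
s=r.get_state();print(s['tcp_pos'],s['eef_rot'],s['joints'],s['gripper_width'],s['time_s'])
W=cloud(c);Z=W[...,2];hsv=cv2.cvtColor(c['image'],cv2.COLOR_BGR2HSV)
m=np.zeros((400,640),bool);m[190:285,125:225]=1;m&=(Z>.085)&(Z<.11)
cs,_=cv2.findContours(m.astype(np.uint8),0,1);k=max(cs,key=cv2.contourArea)
print('plinth',cv2.minAreaRect(np.array([ray(c,u,v,.095)[:2]*1000 for u,v in k[:,0]],np.float32)),np.nanmedian(Z[m]))
A=c['image'][90:290,110:270];B=c['image'][200:280,380:460]
A=cv2.resize(A,None,fx=2.5,fy=2.5);B=cv2.resize(B,(350,350));B=cv2.copyMakeBorder(B,0,150,0,0,0);cv2.imwrite('pics/p6.png',np.hstack([A,B]))
E
```

```text
[ 0.618061   -0.24793032  0.21848394] [ 1.79946165e+02  1.37312342e-02 -9.01244718e+01] [-5.12363042e+00  2.06930494e+01 -2.69568175e+00 -9.78827331e-03
 -6.66660964e+01  5.00304635e+00] 0.061270976301260646 10.85
plinth ((422.0473327636719, 267.315673828125), (58.0704345703125, 55.497493743896484), 89.62740325927734) 0.09453098939965109
```

View pics/p6.png

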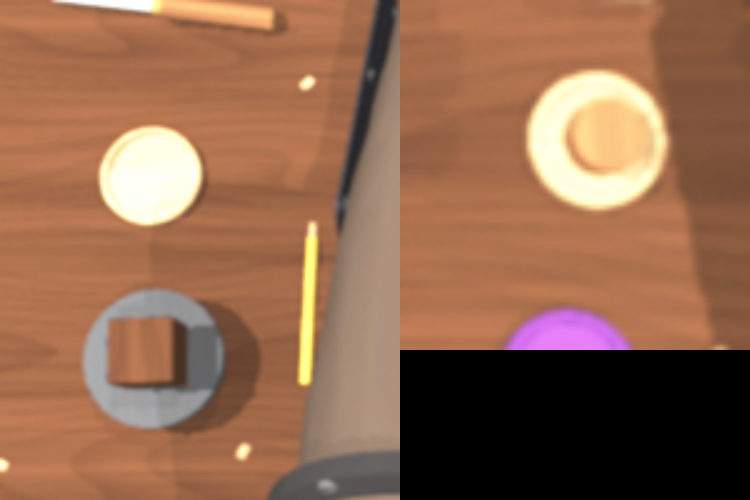

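The plinth stands at (0.422, 0.268), in the middle of the turntable, with its top at 0.0945. The small disc is in the small dish. Next the bust.

{"api": "step_arm", "payload": {
  "newtons": 15,
  "increments": [
    {"tx": 13.5,"ty": -34.5,"tz": 0,"ax": 0,"ay": 0,"az": 3,"claw": 0.45},
    {"tx": 13.5,"ty": -34.5,"tz": 0,"ax": 0,"ay": 0,"az": 3,"claw": 0.45},
    {"tx": 0,"ty": 0,"tz": 0,"ax": 0,"ay": 0,"az": 0,"claw": 0.45},
    {"tx": 0,"ty": 0,"tz": -40,"ax": 0,"ay": 0,"az": 0,"claw": 0.45},
    {"tx": 0,"ty": 0,"tz": -40,"ax": 0,"ay": 0,"az": 0,"claw": 0.45},
    {"tx": 0,"ty": 0,"tz": -25,"ax": 0,"ay": 0,"az": 0,"claw": 0.45},
    {"tx": 0,"ty": 0,"tz": -10,"ax": 0,"ay": 0,"az": 0,"claw": 0.45},
    {"tx": 0,"ty": 0,"tz": 0,"ax": 0,"ay": 0,"az": 0,"claw": 0.45}
  ]
}}

```text
time_s: 11.65
tcp_pos: [0.6448, -0.3155, 0.1031]
eef_rot: [179.9, 0.0, -84.0]
contact_force: [-0.9, -0.2, 1.0]
gripper_width: 0.0636
```

```bash
python3 - <<'E'
from h import *
s=cap('side');print(r.get_state()['tcp_pos'],r.get_state()['contact_force'])
cv2.imwrite('pics/p7.png',cv2.resize(s['image'][90:200,270:400],None,fx=5,fy=5,interpolation=cv2.INTER_CUBIC))
E
```

```text
[ 0.64577758 -0.31608545  0.10480699] [ 0.76314158 -0.0985937   1.28037155]
```

View pics/p7.png

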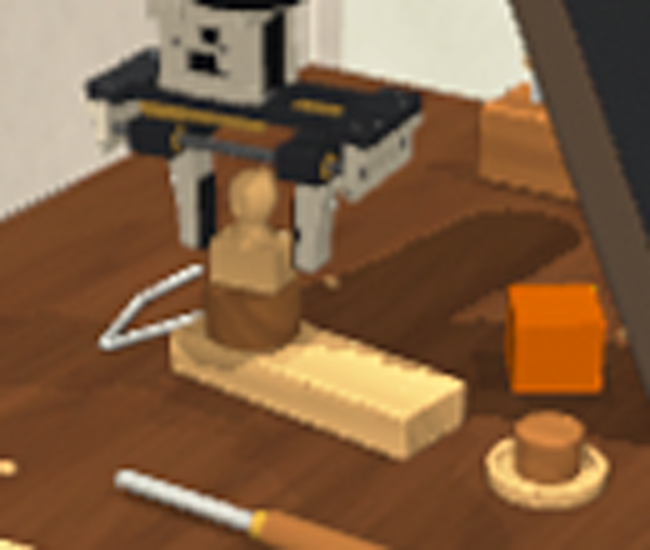

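The fingers straddle the shoulders at (250,250), and the small disc sits flat in its dish at (547,460).

{"api": "step_arm", "payload": {
  "newtons": 15,
  "increments": [
    {"tx": 0,"ty": -1,"tz": -7,"ax": 0,"ay": 0,"az": 0,"claw": 0.45},
    {"tx": 0,"ty": 0,"tz": 0,"ax": 0,"ay": 0,"az": 0,"claw": 0.2},
    {"tx": 0,"ty": 0,"tz": 0,"ax": 0,"ay": 0,"az": 0,"claw": 0.1},
    {"tx": 0,"ty": 0,"tz": 0,"ax": 0,"ay": 0,"az": 0,"claw": -0.2},
    {"tx": 0,"ty": 0,"tz": 0,"ax": 0,"ay": 0,"az": 0,"claw": -0.2},
    {"tx": 0,"ty": 0,"tz": 0,"ax": 0,"ay": 0,"az": 0,"claw": -0.2},
    {"tx": 0,"ty": 0,"tz": 0,"ax": 0,"ay": 0,"az": 0,"claw": -0.2}
  ]
}}

```text
time_s: 12.4
tcp_pos: [0.6457, -0.3177, 0.0979]
eef_rot: [-179.9, -0.0, -84.0]
contact_force: [-0.9, 0.4, 4.5]
gripper_width: 0.0458
```

{"api": "step_arm", "payload": {
  "increments": [
    {"tx": 0,"ty": 0,"tz": 10,"ax": 0,"ay": 0,"az": 0,"claw": -0.2},
    {"tx": 0,"ty": 0,"tz": 25,"ax": 0,"ay": 0,"az": 0,"claw": -0.2},
    {"tx": 0,"ty": 0,"tz": 35,"ax": 0,"ay": 0,"az": 0,"claw": -0.2},
    {"tx": 0,"ty": 10,"tz": 30,"ax": 0,"ay": 0,"az": 0,"claw": -0.2},
    {"tx": -10,"ty": 25,"tz": 10,"ax": 0,"ay": 0,"az": 0,"claw": -0.2},
    {"tx": -15,"ty": 37,"tz": 0,"ax": 0,"ay": 0,"az": 0,"claw": -0.2},
    {"tx": -15,"ty": 37,"tz": 0,"ax": 0,"ay": 0,"az": 0,"claw": -0.2},
    {"tx": -15,"ty": 37,"tz": 0,"ax": 0,"ay": 0,"az": -1,"claw": -0.2},
    {"tx": -15,"ty": 37,"tz": 0,"ax": 0,"ay": 0,"az": -1,"claw": -0.2},
    {"tx": -15,"ty": 37,"tz": 0,"ax": 0,"ay": 0,"az": -1,"claw": -0.2},
    {"tx": -15,"ty": 37,"tz": 0,"ax": 0,"ay": 0,"az": 0,"claw": -0.2},
    {"tx": -15,"ty": 37,"tz": 0,"ax": 0,"ay": 0,"az": 0,"claw": -0.2}
  ]
}}

```text
time_s: 13.6
tcp_pos: [0.5294, -0.0223, 0.2074]
eef_rot: [-180.0, 0.0, -87.0]
contact_force: [0.6, 1.6, -0.2]
gripper_width: 0.0461
```

{"api": "step_arm", "payload": {
  "increments": [
    {"tx": -15,"ty": 37,"tz": 0,"ax": 0,"ay": 0,"az": 0,"claw": -0.2},
    {"tx": -15,"ty": 37,"tz": 0,"ax": 0,"ay": 0,"az": 0,"claw": -0.2},
    {"tx": -15,"ty": 37,"tz": 0,"ax": 0,"ay": 0,"az": 0,"claw": -0.2},
    {"tx": -15,"ty": 37,"tz": 0,"ax": 0,"ay": 0,"az": 0,"claw": -0.2},
    {"tx": -15,"ty": 37,"tz": 0,"ax": 0,"ay": 0,"az": 0,"claw": -0.2},
    {"tx": -15,"ty": 37,"tz": 0,"ax": 0,"ay": 0,"az": 0,"claw": -0.2},
    {"tx": -10,"ty": 30,"tz": 0,"ax": 0,"ay": 0,"az": 0,"claw": -0.2},
    {"tx": -5,"ty": 20,"tz": 0,"ax": 0,"ay": 0,"az": 0,"claw": -0.2},
    {"tx": 0,"ty": 10,"tz": 0,"ax": 0,"ay": 0,"az": 0,"claw": -0.2},
    {"tx": 0,"ty": 0,"tz": 0,"ax": 0,"ay": 0,"az": 0,"claw": -0.2}
  ]
}}

```text
time_s: 14.6
tcp_pos: [0.4253, 0.2593, 0.2072]
eef_rot: [-180.0, -0.0, -86.9]
contact_force: [0.0, -0.9, -0.6]
gripper_width: 0.0461
```

{"api": "step_arm", "payload": {
  "increments": [
    {"tx": -3.5,"ty": 10,"tz": -20,"ax": 0,"ay": 0,"az": 0,"claw": -0.2},
    {"tx": 0,"ty": 0,"tz": -30,"ax": 0,"ay": 0,"az": 0,"claw": -0.2},
    {"tx": 0,"ty": 0,"tz": -15,"ax": 0,"ay": 0,"az": 0,"claw": -0.2},
    {"tx": 0,"ty": 0,"tz": -7,"ax": 0,"ay": 0,"az": 0,"claw": -0.2},
    {"tx": 0,"ty": 0,"tz": 0,"ax": 0,"ay": 0,"az": 0,"claw": -0.2}
  ]
}}

```text
time_s: 15.1
tcp_pos: [0.4219, 0.2673, 0.1345]
eef_rot: [179.9, -0.1, -87.1]
contact_force: [0.5, 1.2, -0.2]
gripper_width: 0.046
```

```bash
python3 - <<'E'
from h import *
s=cap('side');print(r.get_state()['tcp_pos'],r.get_state()['contact_force'])
cv2.imwrite('pics/p8.png',cv2.resize(s['image'][170:340,180:330],None,fx=3.5,fy=3.5,interpolation=cv2.INTER_CUBIC))
E
```

```text
[0.42224902 0.26781343 0.13530291] [-0.0889123  -1.29205739  0.07474141]
```

View pics/p8.png

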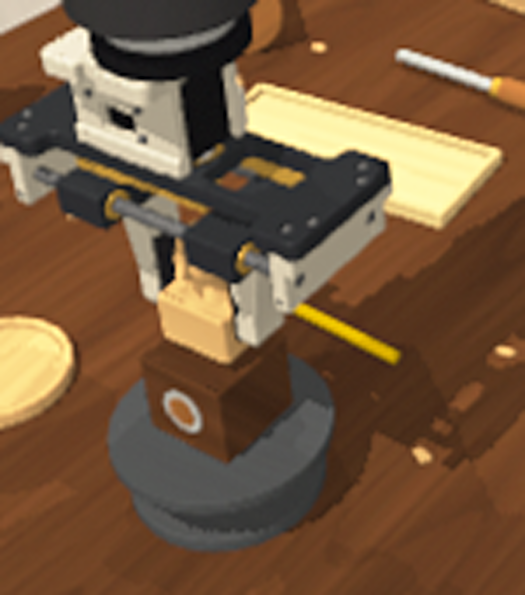

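The bust hovers upright over the plinth (200,320). About 8 mm to go.

{"api": "step_arm", "payload": {
  "increments": [
    {"tx": 0,"ty": 1,"tz": -4,"ax": 0,"ay": 0,"az": 0,"claw": -0.2},
    {"tx": 0,"ty": 0,"tz": -2,"ax": 0,"ay": 0,"az": 0,"claw": -0.2},
    {"tx": 0,"ty": 0,"tz": -1,"ax": 0,"ay": 0,"az": 0,"claw": -0.2},
    {"tx": 0,"ty": 0,"tz": 0,"ax": 0,"ay": 0,"az": 0,"claw": -0.2},
    {"tx": 0,"ty": 0,"tz": 0,"ax": 0,"ay": 0,"az": 0,"claw": -0.2}
  ]
}}

```text
time_s: 15.65
tcp_pos: [0.4219, 0.2695, 0.1282]
eef_rot: [-180.0, 0.0, -87.0]
contact_force: [0.1, 0.7, -0.0]
gripper_width: 0.0461
```

{"api": "step_arm", "payload": {
  "increments": [
    {"tx": 0,"ty": 0,"tz": -1,"ax": 0,"ay": 0,"az": 0,"claw": -0.2},
    {"tx": 0,"ty": 0,"tz": 0,"ax": 0,"ay": 0,"az": 0,"claw": -0.2},
    {"tx": 0,"ty": 0,"tz": 0,"ax": 0,"ay": 0,"az": 0,"claw": 0.1},
    {"tx": 0,"ty": 0,"tz": 0,"ax": 0,"ay": 0,"az": 0,"claw": 0.2},
    {"tx": 0,"ty": 0,"tz": 0,"ax": 0,"ay": 0,"az": 0,"claw": 0.4},
    {"tx": 0,"ty": 0,"tz": 0,"ax": 0,"ay": 0,"az": 0,"claw": 0.4},
    {"tx": 0,"ty": 0,"tz": 0,"ax": 0,"ay": 0,"az": 0,"claw": 0.4}
  ]
}}

```text
time_s: 16.35
tcp_pos: [0.4219, 0.2694, 0.1271]
eef_rot: [-180.0, 0.0, -87.0]
contact_force: [-0.0, 0.5, -0.0]
gripper_width: 0.0608
```

{"api": "step_arm", "payload": {
  "increments": [
    {"tx": 0,"ty": 0,"tz": 10,"ax": 0,"ay": 0,"az": 0,"claw": 0.4},
    {"tx": 0,"ty": 0,"tz": 25,"ax": 0,"ay": 0,"az": 0,"claw": 0.4},
    {"tx": 0,"ty": 0,"tz": 40,"ax": 0,"ay": 0,"az": 0,"claw": 0.4},
    {"tx": 0,"ty": 0,"tz": 40,"ax": 0,"ay": 0,"az": 0,"claw": 0.4},
    {"tx": 14,"ty": -36,"tz": 0,"ax": 0,"ay": 0,"az": 5,"claw": 1},
    {"tx": 14,"ty": -36,"tz": 0,"ax": 0,"ay": 0,"az": 5,"claw": 1},
    {"tx": 14,"ty": -36,"tz": 0,"ax": 0,"ay": 0,"az": 5,"claw": 1},
    {"tx": 14,"ty": -36,"tz": 0,"ax": 0,"ay": 0,"az": 5,"claw": 1},
    {"tx": 14,"ty": -36,"tz": 0,"ax": 0,"ay": 0,"az": 5,"claw": 1},
    {"tx": 14,"ty": -36,"tz": 0,"ax": 0,"ay": 0,"az": 5,"claw": 1},
    {"tx": 14,"ty": -36,"tz": 0,"ax": 0,"ay": 0,"az": 5,"claw": 1},
    {"tx": 14,"ty": -36,"tz": 0,"ax": 0,"ay": 0,"az": 5,"claw": 1}
  ]
}}

```text
time_s: 17.55
tcp_pos: [0.5343, -0.0202, 0.2431]
eef_rot: [-180.0, -0.0, -46.8]
contact_force: [0.3, 0.7, -0.2]
gripper_width: 0.0874
```

{"api": "step_arm", "payload": {
  "increments": [
    {"tx": 14,"ty": -36,"tz": 0,"ax": 0,"ay": 0,"az": 5,"claw": 1},
    {"tx": 14,"ty": -36,"tz": 0,"ax": 0,"ay": 0,"az": 5,"claw": 1},
    {"tx": 14,"ty": -36,"tz": 0,"ax": 0,"ay": 0,"az": 5,"claw": 1},
    {"tx": 14,"ty": -36,"tz": 0,"ax": 0,"ay": 0,"az": 5,"claw": 1},
    {"tx": 14,"ty": -36,"tz": -20,"ax": 0,"ay": 0,"az": 5,"claw": 1},
    {"tx": 14,"ty": -36,"tz": -20,"ax": 0,"ay": 0,"az": 5,"claw": 1},
    {"tx": 14,"ty": -36,"tz": -20,"ax": 0,"ay": 0,"az": 5,"claw": 1},
    {"tx": 14,"ty": -36,"tz": -20,"ax": 0,"ay": 0,"az": 5,"claw": 1},
    {"tx": 0,"ty": -10,"tz": -30,"ax": 0,"ay": 0,"az": 1,"claw": 1},
    {"tx": 0,"ty": 0,"tz": 0,"ax": 0,"ay": 0,"az": 0,"claw": 1}
  ]
}}

```text
time_s: 18.55
tcp_pos: [0.6431, -0.3177, 0.1271]
eef_rot: [-179.9, 0.5, -6.2]
contact_force: [-0.4, 0.7, -0.2]
gripper_width: 0.0875
```

```bash
python3 - <<'E'
from h import *
s=cap('side');c=cap('top');st=r.get_state();print(st['tcp_pos'],st['eef_rot'],st['time_s'])
A=cv2.resize(s['image'][90:350,180:400],(508,600));B=cv2.resize(c['image'][190:280,125:210],None,fx=3.2,fy=3.2);B=cv2.copyMakeBorder(B,0,600-B.shape[0],0,0,0)
cv2.imwrite('pics/p9.png',np.hstack([A,B]))
W=cloud(c);Z=W[...,2]
m=np.zeros((400,640),bool);m[190:285,125:225]=1
for n,a,b,z in(('shoulder',.117,.132,.125),('plinth',.085,.1,.095)):
    q=W[m&(Z>a)&(Z<b)][:,:2]*1000;print(n,len(q),cv2.minAreaRect(q.astype(np.float32)))
print('top',np.nanmax(Z[m]))
E
```

```text
[ 0.64549733 -0.31677059  0.1321644 ] [ 1.79987398e+02  8.35329180e-02 -6.05291561e+00] 18.65
shoulder 0 ((0.0, 0.0), (0.0, 0.0), 0.0)
plinth 0 ((0.0, 0.0), (0.0, 0.0), 0.0)
top 0.7860757171519777
```

View pics/p9.png

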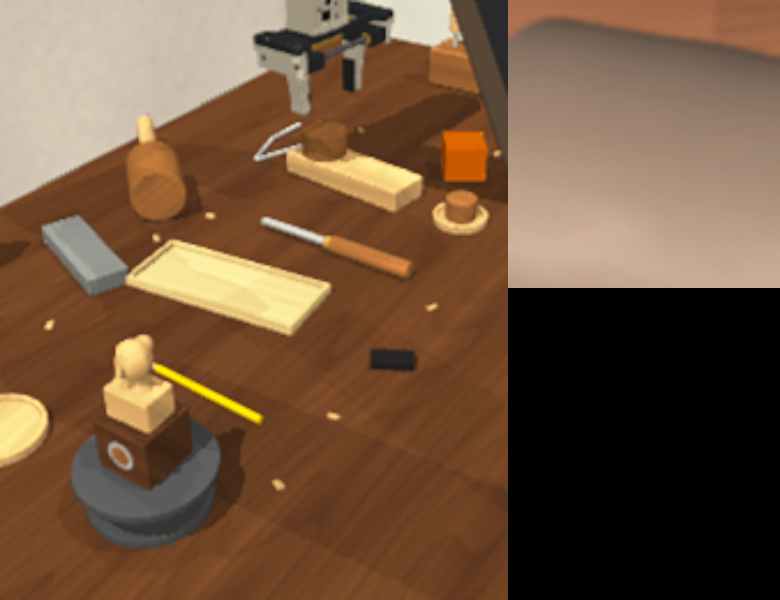

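The bust stands upright in the middle of the plinth (138,395). The gripper is over the large disc (325,140), which I take next.

{"api": "step_arm", "payload": {
  "newtons": 20,
  "increments": [
    {"tx": 0,"ty": 0,"tz": -35,"ax": 0,"ay": 0,"az": 0,"claw": 1},
    {"tx": 0,"ty": 0,"tz": -25,"ax": 0,"ay": 0,"az": 0,"claw": 1},
    {"tx": 0,"ty": 0,"tz": -10,"ax": 0,"ay": 0,"az": 0,"claw": 1},
    {"tx": 0,"ty": 0,"tz": 0,"ax": 0,"ay": 0,"az": 0,"claw": 1},
    {"tx": 0,"ty": 0,"tz": 0,"ax": 0,"ay": 0,"az": 0,"claw": 0.1},
    {"tx": 0,"ty": 0,"tz": 0,"ax": 0,"ay": 0,"az": 0,"claw": 0.1},
    {"tx": 0,"ty": 0,"tz": 0,"ax": 0,"ay": 0,"az": 0,"claw": 0.1},
    {"tx": 0,"ty": 0,"tz": 0,"ax": 0,"ay": 0,"az": 0,"claw": 0.1},
    {"tx": 0,"ty": 0,"tz": 0,"ax": 0,"ay": 0,"az": 0,"claw": 0.1}
  ]
}}

```text
time_s: 19.55
tcp_pos: [0.6463, -0.3167, 0.0631]
eef_rot: [180.0, -0.1, -6.0]
contact_force: [0.1, 1.0, 5.6]
gripper_width: 0.0614
```

{"api": "step_arm", "payload": {
  "increments": [
    {"tx": 0,"ty": 0,"tz": 10,"ax": 0,"ay": 0,"az": 0,"claw": 0.1},
    {"tx": 0,"ty": 0,"tz": 35,"ax": 0,"ay": 0,"az": 0,"claw": 0.1},
    {"tx": 0,"ty": 8,"tz": 40,"ax": 0,"ay": 0,"az": 0,"claw": 0.1},
    {"tx": -4,"ty": 30,"tz": 30,"ax": 0,"ay": 0,"az": 0,"claw": 0.1},
    {"tx": -4,"ty": 43,"tz": 0,"ax": 0,"ay": 0,"az": 0,"claw": 0.1},
    {"tx": -4,"ty": 43,"tz": 0,"ax": 0,"ay": 0,"az": 0,"claw": 0.1},
    {"tx": -4,"ty": 43,"tz": 0,"ax": 0,"ay": 0,"az": 0,"claw": 0.1},
    {"tx": -4,"ty": 43,"tz": 0,"ax": 0,"ay": 0,"az": 0,"claw": 0.1},
    {"tx": -4,"ty": 43,"tz": 0,"ax": 0,"ay": 0,"az": 0,"claw": 0.1},
    {"tx": -4,"ty": 43,"tz": 0,"ax": 0,"ay": 0,"az": 0,"claw": 0.1},
    {"tx": -4,"ty": 43,"tz": 0,"ax": 0,"ay": 0,"az": 0,"claw": 0.1},
    {"tx": -4,"ty": 43,"tz": 0,"ax": 0,"ay": 0,"az": 0,"claw": 0.1}
  ]
}}

```text
time_s: 20.75
tcp_pos: [0.6094, 0.067, 0.1778]
eef_rot: [-180.0, -0.0, -6.0]
contact_force: [0.4, 0.4, -1.5]
gripper_width: 0.0614
```

{"api": "step_arm", "payload": {
  "increments": [
    {"tx": -4,"ty": 43,"tz": 0,"ax": 0,"ay": 0,"az": 0,"claw": 0.1},
    {"tx": -4,"ty": 43,"tz": 0,"ax": 0,"ay": 0,"az": 0,"claw": 0.1},
    {"tx": -4,"ty": 43,"tz": 0,"ax": 0,"ay": 0,"az": 0,"claw": 0.1},
    {"tx": -2,"ty": 43,"tz": 0,"ax": 0,"ay": 0,"az": 0,"claw": 0.1},
    {"tx": 0,"ty": 35,"tz": 0,"ax": 0,"ay": 0,"az": 0,"claw": 0.1},
    {"tx": 0,"ty": 19,"tz": -15,"ax": 0,"ay": 0,"az": 0,"claw": 0.1},
    {"tx": 0,"ty": 0,"tz": -35,"ax": 0,"ay": 0,"az": 0,"claw": 0.1},
    {"tx": 0,"ty": 0,"tz": -35,"ax": 0,"ay": 0,"az": 0,"claw": 0.1},
    {"tx": 0,"ty": 0,"tz": -15,"ax": 0,"ay": 0,"az": 0,"claw": 0.1},
    {"tx": 0,"ty": 0,"tz": 0,"ax": 0,"ay": 0,"az": 0,"claw": 0.1}
  ]
}}

```text
time_s: 21.75
tcp_pos: [0.5946, 0.2898, 0.0743]
eef_rot: [179.8, 0.2, -6.0]
contact_force: [-0.1, -0.5, -0.8]
gripper_width: 0.0615
```

```bash
python3 - <<'E'
from h import *
s=cap('side');c=cap('top');st=r.get_state();print(st['tcp_pos'],st['eef_rot'],st['time_s'])
A=cv2.resize(s['image'][160:360,110:330],None,fx=2.2,fy=2.2)
B=cv2.resize(c['image'][110:280,100:250],None,fx=2,fy=2);B=cv2.copyMakeBorder(B,0,A.shape[0]-B.shape[0],0,0,0)
cv2.imwrite('pics/p10.png',np.hstack([A,B]))
E
```

```text
[0.59660347 0.29129983 0.07796401] [-1.79993855e+02 -4.65230010e-02 -6.00136684e+00] 21.85
```

View pics/p10.png

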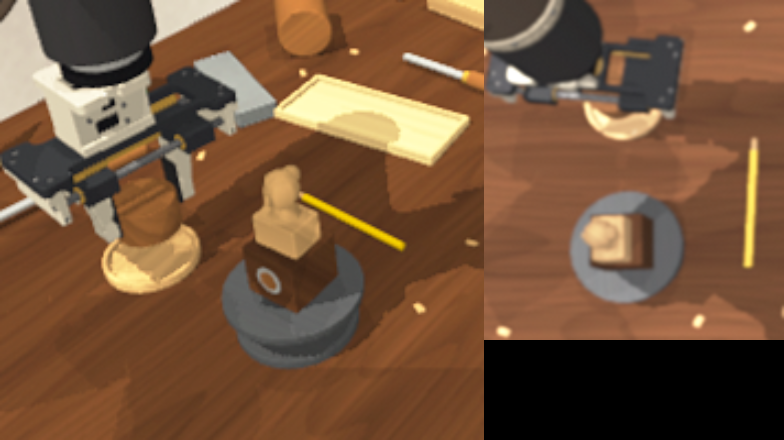

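The disc is over the large dish (150,250), clear of the bust. Lowering 38 mm, then releasing and lifting.

{"api": "step_arm", "payload": {
  "increments": [
    {"tx": 0,"ty": 0,"tz": -20,"ax": 0,"ay": 0,"az": 0,"claw": 0.1},
    {"tx": 0,"ty": 0,"tz": -13,"ax": 0,"ay": 0,"az": 0,"claw": 0.1},
    {"tx": 0,"ty": 0,"tz": -4,"ax": 0,"ay": 0,"az": 0,"claw": 0.1},
    {"tx": 0,"ty": 0,"tz": 0,"ax": 0,"ay": 0,"az": 0,"claw": 0.1},
    {"tx": 0,"ty": 0,"tz": 0,"ax": 0,"ay": 0,"az": 0,"claw": 0.1}
  ]
}}

```text
time_s: 22.35
tcp_pos: [0.5963, 0.2917, 0.041]
eef_rot: [-180.0, -0.1, -6.0]
contact_force: [-0.4, -0.5, 0.5]
gripper_width: 0.0619
```

{"api": "step_arm", "payload": {
  "increments": [
    {"tx": 0,"ty": 0,"tz": -2,"ax": 0,"ay": 0,"az": 0,"claw": 0.1},
    {"tx": 0,"ty": 0,"tz": 0,"ax": 0,"ay": 0,"az": 0,"claw": 0.8},
    {"tx": 0,"ty": 0,"tz": 0,"ax": 0,"ay": 0,"az": 0,"claw": 0.8},
    {"tx": 0,"ty": 0,"tz": 0,"ax": 0,"ay": 0,"az": 0,"claw": 0.8},
    {"tx": 0,"ty": 0,"tz": 20,"ax": 0,"ay": 0,"az": 0,"claw": 0.8},
    {"tx": 0,"ty": 0,"tz": 45,"ax": 0,"ay": 0,"az": 0,"claw": 0.8},
    {"tx": 0,"ty": 0,"tz": 45,"ax": 0,"ay": 0,"az": 0,"claw": 1},
    {"tx": 0,"ty": -43,"tz": 0,"ax": 0,"ay": 0,"az": 0,"claw": 1},
    {"tx": 0,"ty": -43,"tz": 0,"ax": 0,"ay": 0,"az": 0,"claw": 1},
    {"tx": 0,"ty": -43,"tz": 0,"ax": 0,"ay": 0,"az": 0,"claw": 1},
    {"tx": 0,"ty": -43,"tz": 0,"ax": 0,"ay": 0,"az": 0,"claw": 1},
    {"tx": 0,"ty": -43,"tz": 0,"ax": 0,"ay": 0,"az": 0,"claw": 1}
  ]
}}

```text
time_s: 23.55
tcp_pos: [0.5956, 0.0749, 0.1485]
eef_rot: [-180.0, -0.0, -6.0]
contact_force: [1.0, -0.4, 0.2]
gripper_width: 0.0873
```

{"api": "step_arm", "payload": {
  "increments": [
    {"tx": 0,"ty": -43,"tz": 0,"ax": 0,"ay": 0,"az": 0,"claw": 1},
    {"tx": 0,"ty": -43,"tz": 0,"ax": 0,"ay": 0,"az": 0,"claw": 1},
    {"tx": 0,"ty": -43,"tz": 0,"ax": 0,"ay": 0,"az": 0,"claw": 1},
    {"tx": 0,"ty": -43,"tz": 0,"ax": 0,"ay": 0,"az": 0,"claw": 1},
    {"tx": 0,"ty": -43,"tz": 0,"ax": 0,"ay": 0,"az": 0,"claw": 1},
    {"tx": 0,"ty": -43,"tz": 0,"ax": 0,"ay": 0,"az": 0,"claw": 1},
    {"tx": 0,"ty": -43,"tz": 0,"ax": 0,"ay": 0,"az": 0,"claw": 1},
    {"tx": 0,"ty": -43,"tz": 0,"ax": 0,"ay": 0,"az": 0,"claw": 1},
    {"tx": 0,"ty": -43,"tz": 0,"ax": 0,"ay": 0,"az": 0,"claw": 1},
    {"tx": 0,"ty": 0,"tz": 0,"ax": 0,"ay": 0,"az": 0,"claw": 1}
  ]
}}

```text
time_s: 24.55
tcp_pos: [0.5951, -0.3152, 0.1476]
eef_rot: [180.0, 0.0, -6.2]
contact_force: [-0.1, -0.2, -1.2]
gripper_width: 0.0876
```

```bash
python3 - <<'E'
from h import *
s=cap('side');c=cap('top');st=r.get_state();print(st['tcp_pos'],st['eef_rot'],st['time_s'])
V=cloud(s);m=np.zeros((400,640),bool);m[100:210,270:380]=1
q=V[m&(V[...,2]>.025)&(V[...,2]<.035)&(abs(V[...,0]-.6)<.12)&(abs(V[...,1]+.31)<.06)][:,:2]*1000;print('board side',len(q),cv2.minAreaRect(q.astype(np.float32)))
t=dict(np.load('top0.npz'));W=cloud(t);h=cv2.cvtColor(t['image'],cv2.COLOR_BGR2HSV)
n=np.zeros((400,640),bool);n[110:230,265:335]=1
k=(n&(W[...,2]>.0025)&(W[...,2]<.02)&(h[...,1]<130)&(h[...,2]>190))
q=W[k][:,:2]*1000;print('tray',len(q),cv2.minAreaRect(q.astype(np.float32)))
cv2.imwrite('pics/p11.png',cv2.resize(s['image'][80:340,110:420],None,fx=2.3,fy=2.3))
E
```

```text
[ 0.59529142 -0.31174073  0.14763148] [-1.79990847e+02  3.17906736e-02 -6.13178664e+00] 24.65
board side 624 ((597.1006469726562, -308.66534423828125), (67.20821380615234, 193.59288024902344), 83.51382446289062)
tray 3204 ((589.992919921875, -3.0179443359375), (254.3490447998047, 127.25650024414062), 4.316767692565918)
```

View pics/p11.png

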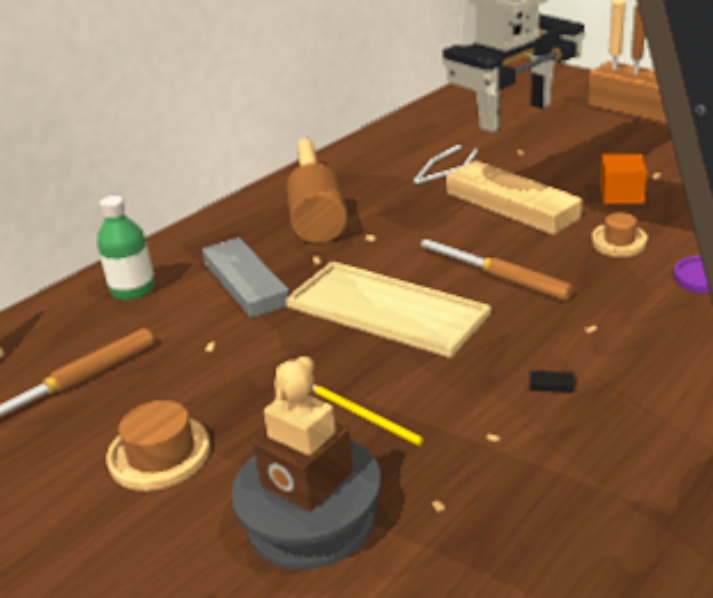

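The large disc is flat in its dish (157,440), the bust is upright, and the board is free at (513,195). Board next.

{"api": "step_arm", "payload": {
  "newtons": 35,
  "increments": [
    {"tx": 1,"ty": 0,"tz": -40,"ax": 0,"ay": 0,"az": 0,"claw": 1},
    {"tx": 0,"ty": 0,"tz": -40,"ax": 0,"ay": 0,"az": 0,"claw": 1},
    {"tx": 0,"ty": 0,"tz": -25,"ax": 0,"ay": 0,"az": 0,"claw": 1},
    {"tx": 0,"ty": 0,"tz": -12,"ax": 0,"ay": 0,"az": 0,"claw": 1},
    {"tx": 0,"ty": 0,"tz": 0,"ax": 0,"ay": 0,"az": 0,"claw": 1},
    {"tx": 0,"ty": 0,"tz": 0,"ax": 0,"ay": 0,"az": 0,"claw": 0.1},
    {"tx": 0,"ty": 0,"tz": 0,"ax": 0,"ay": 0,"az": 0,"claw": 0.1},
    {"tx": 0,"ty": 0,"tz": 0,"ax": 0,"ay": 0,"az": 0,"claw": 0.1},
    {"tx": 0,"ty": 0,"tz": 0,"ax": 0,"ay": 0,"az": 0,"claw": 0.1},
    {"tx": 0,"ty": 0,"tz": 0,"ax": 0,"ay": 0,"az": 0,"claw": 0.1}
  ]
}}

```text
time_s: 25.65
tcp_pos: [0.5974, -0.3107, 0.0323]
eef_rot: [180.0, -0.1, -6.0]
contact_force: [-1.2, 1.6, 6.3]
gripper_width: 0.0617
```

{"api": "step_arm", "payload": {
  "increments": [
    {"tx": 0,"ty": 0,"tz": 10,"ax": 0,"ay": 0,"az": 0,"claw": 0.1},
    {"tx": 0,"ty": 0,"tz": 30,"ax": 0,"ay": 0,"az": 0,"claw": 0.1},
    {"tx": 0,"ty": 8,"tz": 30,"ax": 0,"ay": 0,"az": 0,"claw": 0.1},
    {"tx": -3,"ty": 30,"tz": 10,"ax": 0,"ay": 0,"az": 2,"claw": 0.1},
    {"tx": -3,"ty": 40,"tz": 0,"ax": 0,"ay": 0,"az": 2,"claw": 0.1},
    {"tx": -3,"ty": 40,"tz": 0,"ax": 0,"ay": 0,"az": 2,"claw": 0.1},
    {"tx": -3,"ty": 40,"tz": 0,"ax": 0,"ay": 0,"az": 2,"claw": 0.1},
    {"tx": -3,"ty": 40,"tz": 0,"ax": 0,"ay": 0,"az": 2,"claw": 0.1},
    {"tx": -3,"ty": 40,"tz": 0,"ax": 0,"ay": 0,"az": 2,"claw": 0.1},
    {"tx": -3,"ty": 36,"tz": 0,"ax": 0,"ay": 0,"az": 1,"claw": 0.1},
    {"tx": -1,"ty": 20,"tz": -10,"ax": 0,"ay": 0,"az": 0,"claw": 0.1},
    {"tx": 0,"ty": 0,"tz": -20,"ax": 0,"ay": 0,"az": 0,"claw": 0.1}
  ]
}}

```text
time_s: 26.85
tcp_pos: [0.5761, -0.0138, 0.0829]
eef_rot: [-180.0, -0.2, 7.2]
contact_force: [-0.8, -0.3, -2.4]
gripper_width: 0.0616
```

{"api": "step_arm", "payload": {
  "increments": [
    {"tx": 0,"ty": 0,"tz": -20,"ax": 0,"ay": 0,"az": 0,"claw": 0.1},
    {"tx": 0,"ty": 0,"tz": 0,"ax": 0,"ay": 0,"az": 0,"claw": 0.1},
    {"tx": 0,"ty": 0,"tz": 0,"ax": 0,"ay": 0,"az": 0,"claw": 0.1}
  ]
}}

```text
time_s: 27.15
tcp_pos: [0.5748, -0.0168, 0.0614]
eef_rot: [180.0, 0.0, 7.0]
contact_force: [-0.0, 0.4, -2.0]
gripper_width: 0.0618
```

```bash
python3 - <<'E'
from h import *
s=cap('side');c=cap('top');st=r.get_state();print(st['tcp_pos'],st['eef_rot'],st['time_s'])
A=cv2.resize(s['image'][150:260,190:360],None,fx=2.5,fy=2.5)
B=cv2.resize(c['image'][100:240,250:350],None,fx=3,fy=3);A=cv2.copyMakeBorder(A,0,B.shape[0]-A.shape[0],0,0,0)
cv2.imwrite('pics/p12.png',np.hstack([A,B]))
E
```

```text
[ 0.57556456 -0.01668521  0.06222555] [-1.79999053e+02 -8.33897208e-02  6.99656992e+00] 27.25
```

View pics/p12.png

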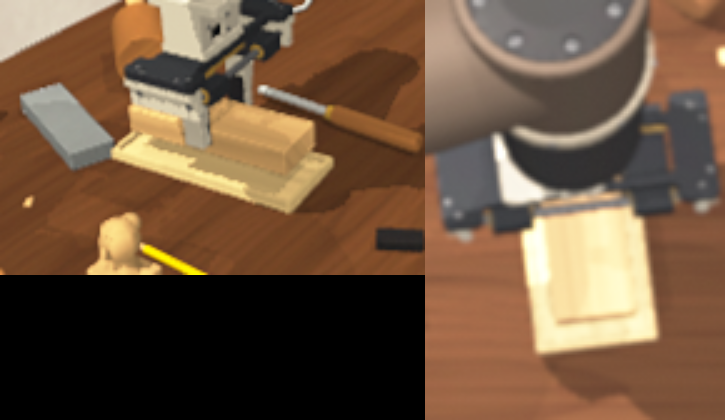

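The board is aligned over the tray, with equal gaps left and right in the top view. Lowering.

{"api": "step_arm", "payload": {
  "increments": [
    {"tx": 0,"ty": 0,"tz": -14,"ax": 0,"ay": 0,"az": 0,"claw": 0.1},
    {"tx": 0,"ty": 0,"tz": -7,"ax": 0,"ay": 0,"az": 0,"claw": 0.1},
    {"tx": 0,"ty": 0,"tz": -2,"ax": 0,"ay": 0,"az": 0,"claw": 0.1},
    {"tx": 0,"ty": 0,"tz": 0,"ax": 0,"ay": 0,"az": 0,"claw": 0.1},
    {"tx": 0,"ty": 0,"tz": 0,"ax": 0,"ay": 0,"az": 0,"claw": 0.1}
  ]
}}

```text
time_s: 27.75
tcp_pos: [0.5752, -0.0166, 0.0386]
eef_rot: [-180.0, -0.0, 7.0]
contact_force: [0.4, -0.0, -1.7]
gripper_width: 0.0614
```

Releasing, then lifting and moving away to the start side, which clears the view.

{"api": "step_arm", "payload": {
  "increments": [
    {"tx": 0,"ty": 0,"tz": -1,"ax": 0,"ay": 0,"az": 0,"claw": 0.1},
    {"tx": 0,"ty": 0,"tz": 0,"ax": 0,"ay": 0,"az": 0,"claw": 0.9},
    {"tx": 0,"ty": 0,"tz": 0,"ax": 0,"ay": 0,"az": 0,"claw": 0.9},
    {"tx": 0,"ty": 0,"tz": 0,"ax": 0,"ay": 0,"az": 0,"claw": 0.9},
    {"tx": 0,"ty": 0,"tz": 20,"ax": 0,"ay": 0,"az": 0,"claw": 0.9},
    {"tx": 0,"ty": 0,"tz": 45,"ax": 0,"ay": 0,"az": 0,"claw": 0.9},
    {"tx": 0,"ty": 0,"tz": 45,"ax": 0,"ay": 0,"az": 0,"claw": 0.9},
    {"tx": 0,"ty": 0,"tz": 45,"ax": 0,"ay": 0,"az": 0,"claw": 0.9},
    {"tx": -14,"ty": -43,"tz": 0,"ax": 0,"ay": 0,"az": 0,"claw": 0.9},
    {"tx": -14,"ty": -43,"tz": 0,"ax": 0,"ay": 0,"az": 0,"claw": 0.9},
    {"tx": -14,"ty": -43,"tz": 0,"ax": 0,"ay": 0,"az": 0,"claw": 0.9},
    {"tx": -14,"ty": -43,"tz": 0,"ax": 0,"ay": 0,"az": 0,"claw": 0.9}
  ]
}}

```text
time_s: 28.95
tcp_pos: [0.5182, -0.1899, 0.1926]
eef_rot: [180.0, -0.1, 7.1]
contact_force: [1.4, -0.6, 0.4]
gripper_width: 0.0833
```

{"api": "step_arm", "payload": {
  "increments": [
    {"tx": -14,"ty": -43,"tz": 0,"ax": 0,"ay": 0,"az": 0,"claw": 0.9},
    {"tx": -14,"ty": -43,"tz": 0,"ax": 0,"ay": 0,"az": 0,"claw": 0.9},
    {"tx": -14,"ty": -43,"tz": 0,"ax": 0,"ay": 0,"az": 0,"claw": 0.9},
    {"tx": -14,"ty": -43,"tz": 0,"ax": 0,"ay": 0,"az": 0,"claw": 0.9},
    {"tx": -14,"ty": -43,"tz": 0,"ax": 0,"ay": 0,"az": 0,"claw": 0.9},
    {"tx": -14,"ty": -43,"tz": 0,"ax": 0,"ay": 0,"az": 0,"claw": 0.9},
    {"tx": -14,"ty": -43,"tz": 0,"ax": 0,"ay": 0,"az": 0,"claw": 0.9},
    {"tx": -14,"ty": -43,"tz": 0,"ax": 0,"ay": 0,"az": 0,"claw": 0.9},
    {"tx": -14,"ty": -43,"tz": 0,"ax": 0,"ay": 0,"az": 0,"claw": 0.9},
    {"tx": -14,"ty": -43,"tz": 0,"ax": 0,"ay": 0,"az": 0,"claw": 0.9},
    {"tx": 0,"ty": 0,"tz": 0,"ax": 0,"ay": 0,"az": 0,"claw": 0.9},
    {"tx": 0,"ty": 0,"tz": 0,"ax": 0,"ay": 0,"az": 0,"claw": 0.9}
  ]
}}

```text
time_s: 30.15
tcp_pos: [0.3778, -0.6195, 0.1911]
eef_rot: [-179.9, 0.0, 6.9]
contact_force: [-0.6, -0.3, -0.4]
gripper_width: 0.0832
```

```bash
python3 - <<'E'
from h import *
s=cap('side');c=cap('top','p13.png');st=r.get_state();print(st['tcp_pos'],st['time_s'],st['contact_force'])
W=cloud(c);Z=W[...,2]
for n,(u0,v0,u1,v1),a,b in(('board',(262,105,340,235),.03,.04),('ldisc',(135,125,205,195),.036,.046),('sdisc',(395,205,455,260),.028,.038),('shoulders',(125,185,225,285),.117,.13),('head',(125,185,225,285),.137,.18),('plinth',(125,185,225,285),.088,.1)):
    m=np.zeros((400,640),bool);m[v0:v1,u0:u1]=1;m&=(Z>a)&(Z<b);q=W[m]
    print(n,len(q),np.round(np.nanmedian(q[:,2]),4),cv2.minAreaRect((q[:,:2]*1000).astype(np.float32)))
A=cv2.resize(s['image'][90:350,110:420],(620,520));cv2.imwrite('pics/p14.png',A)
E
```

```text
[ 0.37892352 -0.61808139  0.19193503] 30.25 [-0.19686121 -0.51535032  0.26867585]
board 2110 0.0347 ((574.4342041015625, -18.000545501708984), (191.48768615722656, 61.934593200683594), 6.83691930770874)
ldisc 555 0.0408 ((596.9490966796875, 289.2983093261719), (60.6523551940918, 60.60911178588867), 2.9625186920166016)
sdisc 237 0.0328 ((424.9621887207031, -301.89923095703125), (38.80825424194336, 37.009925842285156), 84.75164794921875)
shoulders 212 0.1242 ((421.67376708984375, 267.6676940917969), (45.469139099121094, 32.43781280517578), 2.414242744445801)
head 195 0.163 ((421.4300537109375, 266.0946350097656), (26.69601821899414, 31.727685928344727), 44.0074348449707)
plinth 263 0.0946 ((422.7709655761719, 267.6659240722656), (55.994380950927734, 56.2647705078125), 0.9914809465408325)
```

View pics/p13.png

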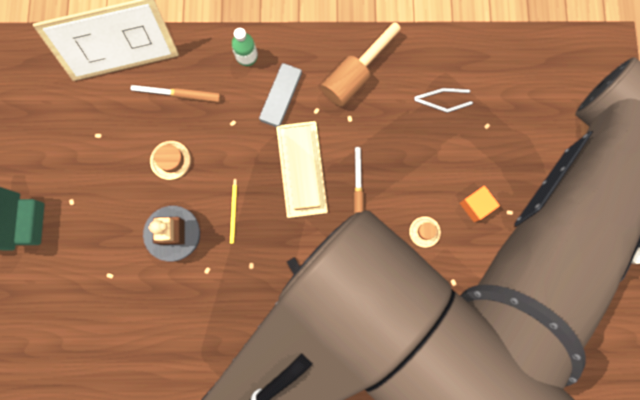

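View pics/p14.png

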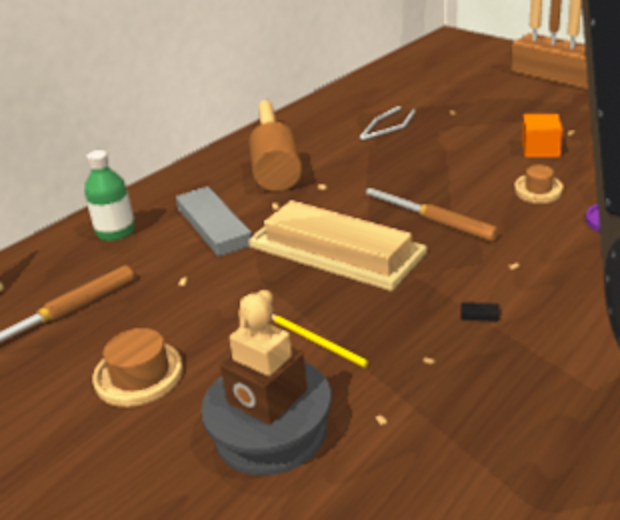

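Both views show every piece flat or upright in its place, and the measured tops match the expected ones. Handing in.

```bash
python3 -c "
from plant import r
print(r.close_job())"
```

```text
the job is handed in; nothing more can be done
None
```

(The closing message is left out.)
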